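Unpile the laundry things and put each back in its place

ROBOT

A 6-joint arm with a two-finger parallel gripper is mounted at the origin on the work surface. World frame = base frame: x ahead of the robot, y to its left, z up, the work surface at z = 0. Lengths are in m, angles in rad, forces in N, time in s.
With the tool pointing down it reaches from about 0.35 to 0.775 m from the base axis. Payload 7.3 kg.
Tool frame: the origin (TCP) lies at the centre of the arm's flange, where the gripper is bolted on; the fingertips stand 178 mm ahead of it and the grasp point (between the pads) lies 159 mm ahead of it (tip_extent is the distance from the TCP to the fingertips, in m); z points along the fingers, y is the line along which they close (so a half turn about z gives the same grasp; the last joint's range is limited). The gripper opens to 92 mm and grips with 3 to 60 N. Pads are 19 mm wide; open, the fingers measure 130 mm over their backs; the gripper's body (75 mm by 190 mm) begins 47 mm behind the grasp point.
Start: joints at [1.136, 0.342, 1.524, -0, 1.275, -0.146], TCP at [0.149, 0.503, 0.405] pointing down, gripper open.
Joint ranges: [-2.53, 2.53], [-0.77, 2.02], [0.04, 2.7], [-1, 4.14], [0.28, 2.66], [-3.11, 3.11]. Speed limits (rad/s): [2.57, 2.57, 3.14, 3.14, 3.14, 3.14].

INTERFACE

Orientations are given as [roll, pitch, yaw] about the fixed x, y, z axes, in that order (R = Rz(yaw) Ry(pitch) Rx(roll)).
In Python, from cell import * gives the robot as it stands.
- The arm moves only by the tool arm_command, never from a script. Its arguments are lists of equal length, an entry for each row: "xyz": the shift along the world's x, y, z in mm, a list of three; "spin": the turn about the world's z in degrees. In form: {"xyz": [[tx, ty, tz], ...], "spin": [spin, ...]}. A call has 1 to 20 rows; each row shifts and turns the commanded pose from where the row before left it; what a row does not reach is not made up. A row lasts 1/10 s, in which the tool goes at most 50 mm and 8.59 degrees, less where a joint would pass 70% of its speed; a pose out of reach is approached as far as the arm can. A call with a gripper value outside its range is refused whole. "jaw" is the opening, from -1 (shut) to 1 (fully open), set as the call begins (left out, the last holds). The fingers move at their own pace and stop on an object; "squeeze" is the grip in N (left out, the last holds). Time passes only in rows, so rows that do not move let the fingers close. It gives the time, the measured TCP pose, the force, the opening and the grip force at its end, in the units of the state.
- observe(): the state, without advancing time (a new reading comes with each control period).
- read_camera(name): name is "side" or "top" or "wrist"; returns a dict with "img" (400x640x3 uint8, red, green, blue), "depth" (400x640 float32, m along the optical axis (not along the pixel's ray), 0 where there is no reading), "fx", "fy", "cx", "cy" (pixels), "dist_coeffs" ([k1, k2, p1, p2, k3] as OpenCV has them; the pictures are not rectified), "world_from_camera" (4x4, takes a point from camera to world coordinates). Camera axes: x right, y up, looking along -z (the intrinsics and any distortion apply to the point x, -y, -z); pixel columns grow to the right and rows downward; lengths in m; the calibration is good to about 2 mm. A picture is of the moment at which its call begins.
- hand_in(): hands the job in; it is judged then, once.
The state is a dict: "time": time; "qpos": joint angles; "qvel": joint speeds; "joint_efforts": joint torques, N m; "tool_pos": TCP position; "tool_rot": TCP orientation; "contact_force": force on the tool from outside, world axes, zero at the start; "torque": the same for the moment, N m; "opening": finger opening in m; "grip_force": force on a finger pad.
Only numpy, scipy, OpenCV 4.12 (cv2) and the standard library are available. Lean on these libraries where they do the work, as an engineer would, in place of code of your own. Each camera call takes 0.05 s, during which the arm holds its last target. There are 200 camera calls.

TASK

I piled these on the drawer unit while I wiped the shelf: take the pile apart and put everything back where it lives. The dosing cup goes in the little steel saucer, mouth down as it is now, the glass jar upright on the cork coaster, the bar of soap flat in the soap dish and the long tin flat in the long white tray. Set each down without dropping or tipping it, and leave the chrome door stopper and the blue scraper where they are.

Things in the scene. Friction and masses are not known exactly. Their poses are not given: they have to be found in the camera images.
- dosing_cup: dosing cup of white plastic, turned mouth down, a slightly tapered round cup 40 mm across at its mouth (below) and 35 mm across its closed end (on top), 38 mm tall. Origin: centre of its rim, at the bottom as it stands; z up. At the start it is the top of the pile, on the jar's lid.
- jar: glass jar of washing tablets with a steel screw-top lid, round, 54 mm across, 66 mm tall with the lid (straight glass side up to 44 mm, lid from 49 mm). Origin: centre of its underside; z up. At the start it stands on the soap.
- soap: bar of plain yellowish laundry soap, 92 (its x) x 56 (its y) x 28 mm (z). Origin: centre of its underside. At the start it lies on the tin, lengthways, its ends showing either side of the jar.
- tin: long aluminium tin with its lid on, 130 (its x) x 64 (its y) x 42 mm (z). Origin: centre of its underside. At the start it is the bottom of the pile and stands on the flat top of a white plastic drawer unit, 260 (about along world x) x 220 mm, 100 mm above the table, within 45 mm of the middle of that top; the pile's top is about 274 mm above the table.
- saucer: round steel drip saucer for the dosing cup, fixed on the table; 70 mm across outside, flat inner floor 62 mm across and 3 mm above the table, rim 10 mm high. Origin: centre of its underside, on the table; z up.
- coaster: round flat cork coaster for the jar, 84 mm across, 6 mm thick, fixed on the table. Origin: centre of its underside, on the table; z up.
- soap_dish: white ceramic soap dish, fixed on the table; outside 124 (its x) x 88 mm (its y), walls 5 mm thick and 14 mm high, inside 114 x 78 mm; five drain ribs across it, and the soap lies on their tops, 8 mm above the table. Origin: centre of its underside, on the table.
- long_tray: long white plastic tray for the tin, fixed on the table; outside 156 (its x) x 90 mm (its y), walls 3 mm thick and 14 mm high, inside 150 x 84 mm, floor 3 mm above the table. Origin: centre of its underside, on the table.
- door_stopper: bystander, loose: chrome door stopper with a black rubber ring, a waisted round post 48 mm across its foot, 46 mm tall, standing among the places. Origin: centre of its underside.
- scraper: bystander, loose: blue silicone scraper lying on the drawer unit's top beside the pile (on the pile's -y side), 154 mm long (its x, blade towards +x), 36 mm wide at the blade, 12 mm thick. Origin: on its underside, 75 mm from the handle's end.
Not all that is in view belongs to the job. There is more than one size of the saucer; the one meant has the size given above.

How it is judged:
By the outcome, as a careful person would: the job done as asked, in the order asked, and still so for the second after the job is handed in, with the robot touching nothing.
It also fails if it takes over 122 s, if anything falls off the work surface, if the arm or the gripper's body presses on something with over 40 N, if the wrist force passes 120 N, or if a joint passes its speed limit or range.

## Working session

There is one attempt and no reset: what is moved stays moved. The work goes in short steps, Python scripts to look and compute and a tool call to move; the robot and the scene stay as the last step left them, time stands still between calls to the robot, and variables do not carry over. Pictures are saved under pics/ and viewed, at most 14 in all, crops included, and the job is handed in when it is done.

Besides the shell and the picture viewer there is one more tool, called after "Call:" by a JSON object that holds its "method" and its "body", one argument or row to a line. arm_command: Moves the arm, as the interface text tells. Its arguments: {"type":"object","properties":{"xyz":{"type":"array","items":{"type":"array","items":{"type":"number"}}},"spin":{"type":"array","items":{"type":"number"}},"jaw":{"type":"number"},"squeeze":{"type":"number"}},"required":["xyz","spin"]}

```bash
mkdir -p pics; ls; cat > h.py <<'E'
from cell import *
import numpy as np, cv2, pickle
def snap(name,tag):
    c=read_camera(name); pickle.dump(c,open(f'pics/{tag}.pkl','wb'))
    cv2.imwrite(f'pics/{tag}.png',c['img'][:,:,::-1]); return c
def load(tag): return pickle.load(open(f'pics/{tag}.pkl','rb'))
def rays(c,uv):
    K=np.array([[c['fx'],0,c['cx']],[0,c['fy'],c['cy']],[0,0,1]])
    p=cv2.undistortPoints(np.array(uv,float).reshape(-1,1,2),K,np.array(c['dist_coeffs'])).reshape(-1,2)
    d=np.c_[p[:,0],-p[:,1],-np.ones(len(p))]
    T=np.array(c['world_from_camera']); return T[:3,3],d@T[:3,:3].T
def atz(c,uv,z):
    o,d=rays(c,uv); return o+d*((z-o[2])/d[:,2])[:,None]
def cloud(c):
    v,u=np.mgrid[0:400,0:640]; o,d=rays(c,np.c_[u.ravel(),v.ravel()])
    return (o+d*c['depth'].reshape(-1,1)).reshape(400,640,3)
def crop(tag,x0,y0,x1,y1,s,out):
    im=cv2.imread(f'pics/{tag}.png')[y0:y1,x0:x1]; cv2.imwrite(f'pics/{out}.png',cv2.resize(im,None,fx=s,fy=s,interpolation=cv2.INTER_CUBIC))
E
python3 - <<'E'
from h import *
for n in('side','top'):
    c=snap(n,n+'0'); print(n,np.round(c['world_from_camera'],3).tolist(),c['fx'],c['dist_coeffs'])
im=np.vstack([load('top0')['img'],]); 
o=observe(); print(o['tool_pos'],o['tool_rot'],o['opening'])
E
```

```text
pics
side [[0.834, 0.314, -0.454, -0.001], [-0.552, 0.471, -0.688, -0.686], [-0.002, 0.824, 0.566, 0.725], [0.0, 0.0, 0.0, 1.0]] 449.8015452558123 [-0.10136267  0.          0.          0.          0.        ]
top [[0.018, 0.997, -0.076, 0.406], [-1.0, 0.016, -0.02, 0.018], [-0.019, 0.076, 0.997, 1.18], [0.0, 0.0, 0.0, 1.0]] 401.04297813505605 [-0.03796924  0.          0.          0.          0.        ]
[0.14942815 0.50315177 0.40411855] [-3.14019016e+00 -2.09521659e-04  2.85276131e+00] 0.0914643241971715
```

View pics/top0.png

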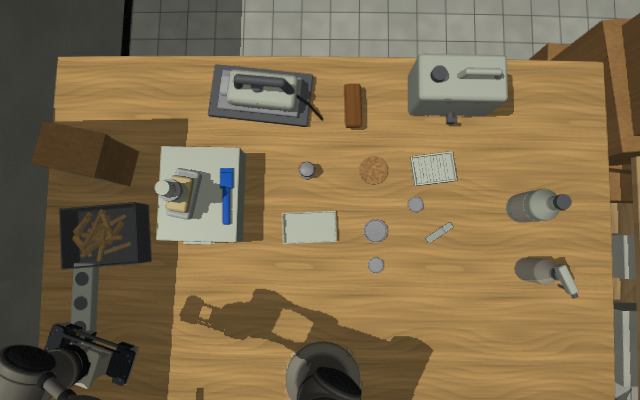

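View pics/side0.png

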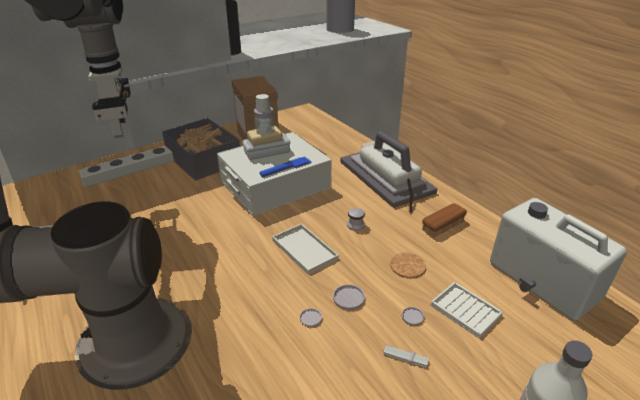

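```bash
python3 - <<'E'
from h import *
crop('top0',270,140,470,285,4,'c1')
crop('top0',145,140,255,250,5,'c2')
crop('side0',210,80,340,210,4.5,'c3')
c=load('top0')
for n,uv in dict(A=(376,231),B=(416,204),C=(376,265)).items(): 
    print(n,atz(c,[uv],.003).round(3), c['depth'][uv[1],uv[0]])
P=cloud(c); print(P[231,376],P[205,215])
E
```

```text
A [[ 0.427 -0.149  0.003]] 1.1731614
B [[ 0.508 -0.266  0.003]] 1.1762333
C [[ 0.328 -0.15   0.003]] 1.1640381
[ 0.42702974 -0.14960204  0.00111827] [0.48817942 0.30141253 0.09933409]
```

View pics/c1.png

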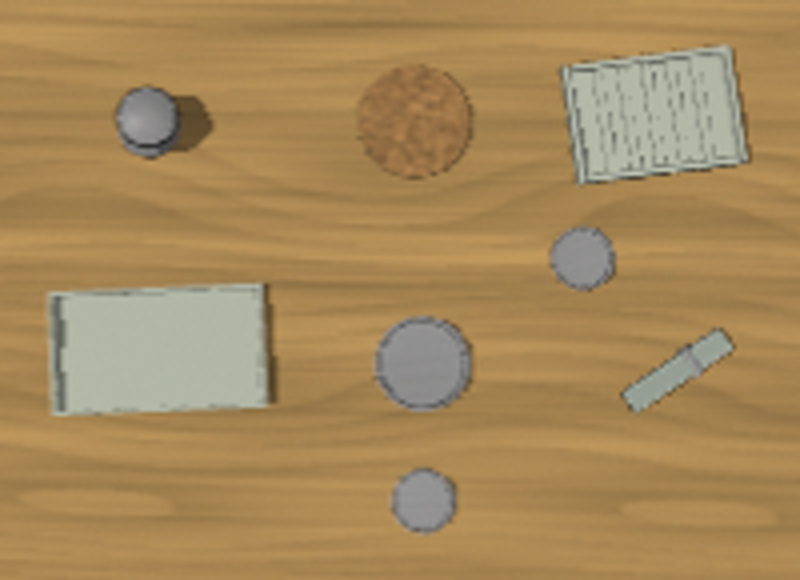

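View pics/c2.png

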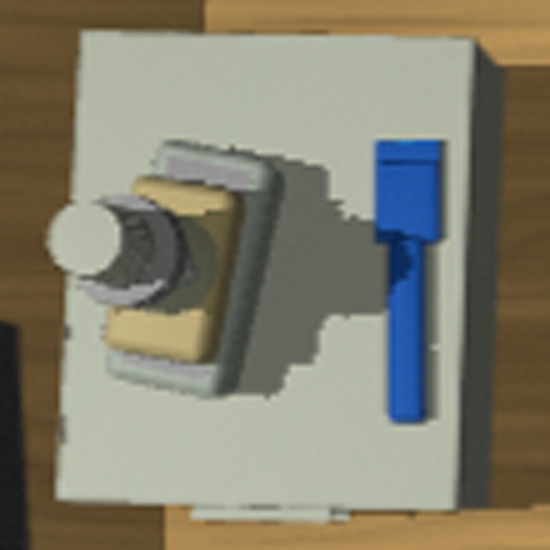

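View pics/c3.png

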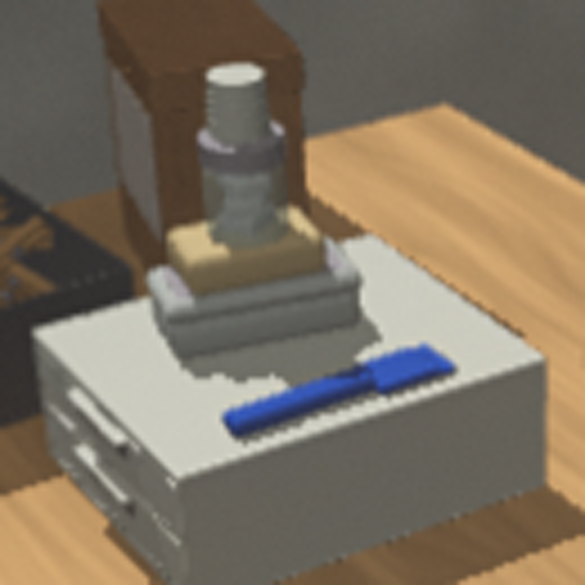

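```bash
python3 - <<'E'
from h import *
c=load('top0'); P=cloud(c)
def pts(l,x0,y0,s,z): 
    l=np.array(l,float); return atz(c,(l+.5)/s-.5+[x0,y0],z)
def quad(n,l,x0,y0,s,z):
    p=pts(l,x0,y0,s,z)[:,:2]; e=[np.linalg.norm(p[i]-p[(i+1)%4]) for i in range(4)]
    r=cv2.minAreaRect(p.astype(np.float32)*1000)
    d01=p[1]-p[0]+p[2]-p[3]; d12=p[2]-p[1]+p[3]-p[0]
    a=lambda d:round(np.degrees(np.arctan2(d[1],d[0])),1)
    print(n,p.mean(0).round(4),np.round(e,3),a(d01),a(d12))
quad('tray',[(49,293),(266,284),(272,406),(54,414)],270,140,4,.014)
quad('dish',[(561,67),(729,45),(749,160),(580,184)],270,140,4,.014)
print('sauc',pts([(423,363)],270,140,4,.01),'coas',pts([(414.5,122)],270,140,4,.006),'stop',pts([(150,117)],270,140,4,.04))
print('cup',pts([(85,238)],145,140,5,.274))
quad('soap',[(135,177),(241,188),(208,362),(106,350)],145,140,5,.170)
quad('tin',[(162,140),(282,158),(232,397),(107,378)],145,140,5,.142)
quad('unit',[(80,31),(474,40),(458,510),(56,498)],145,140,5,.1)
print('scraper',pts([(376,140),(442,142),(425,420),(388,420)],145,140,5,.112).round(3))
# depth-based
for n,z0,z1 in(('cup',.268,.28),('lid',.228,.242),('soap',.164,.176),('tin',.136,.147)):
    m=(P[...,2]>z0)&(P[...,2]<z1)&(P[...,0]>.38)&(P[...,0]<.62)&(P[...,1]>.24)&(P[...,1]<.5)
    q=P[m]; r=cv2.minAreaRect(q[:,:2].astype(np.float32)*1000); print(n,m.sum(),q.mean(0).round(4),np.round(r[0],1),np.round(r[1],1),round(r[2],1))
s=load('side0'); Q=cloud(s)
for n,z0,z1 in(('cup',.268,.28),('lid',.228,.242),('soap',.164,.176),('tin',.136,.147)):
    m=(Q[...,2]>z0)&(Q[...,2]<z1)&(Q[...,0]>.38)&(Q[...,0]<.58)&(Q[...,1]>.24)&(Q[...,1]<.5)
    q=Q[m]; r=cv2.minAreaRect(q[:,:2].astype(np.float32)*1000); print('S',n,m.sum(),q.mean(0).round(4),np.round(r[0],1),np.round(r[1],1),round(r[2],1))
# obstacles z
for n,b in dict(tallbox=(30,120,140,185),bin=(58,200,155,268)).items():
    q=P[b[1]:b[3],b[0]:b[2]].reshape(-1,3);q=q[q[:,2]>.03]; print(n,q.min(0).round(3),q.max(0).round(3))
E
```

```text
tray [0.4354 0.0446] [0.158 0.089 0.158 0.088] -86.8 -176.4
dish [ 0.6137 -0.3149] [0.125 0.086 0.125 0.087] -81.2 -170.9
sauc [[ 0.42865769 -0.14651351  0.01      ]] coas [[ 0.60614034 -0.13983177  0.006     ]] stop [[0.60109976 0.0543366  0.04      ]]
cup [[0.51403419 0.3813485  0.274     ]]
soap [0.5111 0.3768] [0.056 0.091 0.053 0.09 ] -95.4 172.3
tin [0.5148 0.3744] [0.065 0.128 0.067 0.129] -97.6 169.9
unit [0.5199 0.35  ] [0.22  0.257 0.221 0.258] -90.6 179.8
scraper [[0.589 0.289 0.112]
 [0.588 0.253 0.112]
 [0.438 0.257 0.112]
 [0.438 0.277 0.112]]
cup 194 [0.5137 0.381  0.2736] [513.3 381.3] [34.6 34.8] 54.8
lid 189 [0.5102 0.3672 0.2356] [512.  372.9] [44.3 53.1] 72.3
soap 367 [0.5076 0.3744 0.1689] [511.7 379.7] [57.4 91.7] 81.7
tin 405 [0.5197 0.3701 0.1407] [515.1 378.8] [ 65.6 129.8] 79.0
S cup 72 [0.5124 0.3758 0.2727] [514.3 379.2] [34.7 32.9] 62.4
S lid 121 [0.5069 0.3636 0.2346] [508.2 367.6] [44.2 50.5] 61.7
S soap 197 [0.5051 0.3665 0.169 ] [511.7 376.2] [56.9 92.3] 78.5
S tin 254 [0.5061 0.3608 0.1412] [513.8 372.2] [ 57.9 128.4] 79.4
tallbox [0.406 0.018 0.03 ] [0.691 0.755 1.18 ]
bin [0.307 0.018 0.03 ] [0.494 0.748 1.18 ]
```

```bash
python3 - <<'E'
from h import *
for t in('top0','side0'):
    P=cloud(load(t)).reshape(-1,3)
    for a,x0,x1 in(('box',.45,.65),('bin',.3,.45)):
        q=P[(P[:,0]>x0)&(P[:,0]<x1)&(P[:,1]>.465)&(P[:,1]<.8)&(P[:,2]>.03)&(P[:,2]<.3)]
        if len(q): print(t,a,np.percentile(q,[0,2,50,98,100],axis=0).round(3).tolist())
E
```

```text
top0 box [[0.45, 0.522, 0.03], [0.455, 0.527, 0.037], [0.594, 0.612, 0.199], [0.648, 0.745, 0.205], [0.65, 0.755, 0.209]]
top0 bin [[0.3, 0.51, 0.03], [0.308, 0.514, 0.033], [0.388, 0.646, 0.073], [0.447, 0.742, 0.099], [0.45, 0.746, 0.108]]
side0 box [[0.45, 0.52, 0.031], [0.454, 0.526, 0.039], [0.566, 0.612, 0.144], [0.648, 0.744, 0.204], [0.65, 0.756, 0.205]]
side0 bin [[0.3, 0.504, 0.03], [0.306, 0.51, 0.033], [0.368, 0.611, 0.071], [0.445, 0.74, 0.095], [0.45, 0.751, 0.108]]
```

Call:
{"method": "arm_command", "body": {
  "xyz": [
    [0, 0, 20],
    [0, 0, 25],
    [20, -5, 30],
    [40, -13, 20],
    [45, -15, 0],
    [45, -15, 0],
    [45, -15, 0],
    [45, -15, 0],
    [45, -15, 0],
    [40, -14, 0],
    [25, -10, 0],
    [15, -5, 0],
    [0, 0, 0],
    [0, 0, 0]
  ],
  "spin": [0, 0, 0, 0, 0, 0, 0, 0, 0, 0, 0, 0, 0, 0],
  "jaw": 1,
  "squeeze": 15
}}

```text
time: 1.5
tool_pos: [0.5143, 0.3814, 0.4991]
tool_rot: [-3.141, -0.001, 2.853]
contact_force: [-1.5, -0.7, 0.7]
opening: 0.092
grip_force: 0.0
```

Call:
{"method": "arm_command", "body": {
  "xyz": [
    [0, 0, -10],
    [0, 0, -20],
    [0, 0, -20],
    [0, 0, -14],
    [0, 0, -7],
    [0, 0, -3],
    [0, 0, 0],
    [0, 0, 0]
  ],
  "spin": [0, 0, 0, 0, 0, 0, 0, 0]
}}

```text
time: 2.3
tool_pos: [0.5144, 0.3814, 0.4266]
tool_rot: [3.14, 0.001, 2.853]
contact_force: [0.2, 0.0, 1.3]
opening: 0.0918
grip_force: 0.0
```

Call:
{"method": "arm_command", "body": {
  "xyz": [
    [0, 0, 0],
    [0, 0, 0],
    [0, 0, 0],
    [0, 0, 0],
    [0, 0, 0],
    [0, 0, 0],
    [0, 0, 0],
    [0, 0, 0],
    [0, 0, 0],
    [0, 0, 0],
    [0, 0, 0],
    [0, 0, 0]
  ],
  "spin": [0, 0, 0, 0, 0, 0, 0, 0, 0, 0, 0, 0],
  "jaw": -1,
  "squeeze": 10
}}

```text
time: 3.5
tool_pos: [0.5145, 0.3813, 0.4257]
tool_rot: [-3.142, -0.0, 2.853]
contact_force: [0.1, 0.4, -1.1]
opening: 0.0375
grip_force: 10.0
```

Call:
{"method": "arm_command", "body": {
  "xyz": [
    [0, 0, 5],
    [0, 0, 15],
    [0, -5, 20],
    [-2, -12, 15],
    [-4, -25, 5],
    [-7, -40, 0],
    [-7, -42, 0],
    [-7, -42, 0],
    [-7, -42, 0],
    [-7, -42, 0],
    [-7, -42, 0],
    [-7, -42, 0],
    [-7, -42, 0],
    [-7, -42, 0],
    [-7, -42, 0],
    [-6, -35, -10],
    [-3, -20, -20],
    [-1, -9, -20],
    [0, -5, -10],
    [0, 0, 0]
  ],
  "spin": [0, 0, 0, 0, 0, 0, 0, 0, 0, 0, 0, 0, 0, 0, 0, 0, 0, 0, 0, 0]
}}

```text
time: 5.5
tool_pos: [0.428, -0.1481, 0.425]
tool_rot: [3.141, -0.002, 2.852]
contact_force: [-0.4, 0.3, -0.4]
opening: 0.0374
grip_force: 10.0
```

```bash
python3 - <<'E'
from h import *
print(observe()['tool_pos'],observe()['opening'])
a=snap('wrist','w1'); b=snap('side','s1')
im=np.hstack([cv2.resize(a['img'],(400,250)),cv2.resize(b['img'],(400,250))]); cv2.imwrite('pics/m1.png',im[:,:,::-1])
# saucer rim from side picture 
c=load('side0');print(np.round(a['world_from_camera'],3).tolist())
E
```

```text
[ 0.42799907 -0.14808298  0.42500731] 0.037438603826766254
[[0.286, -0.913, -0.29, 0.349], [0.958, 0.273, 0.086, -0.124], [0.001, -0.302, 0.953, 0.404], [0.0, 0.0, 0.0, 1.0]]
```

View pics/m1.png

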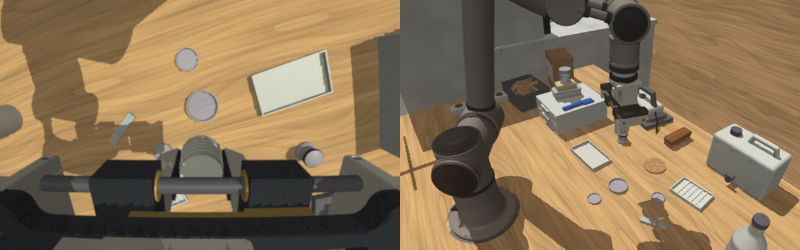

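```bash
python3 - <<'E'
from h import *
a=load('w1'); print(atz(a,[(321.6,169.6)],.008).round(4))
P=cloud(a); m=(P[...,2]>.0075)&(P[...,2]<.0125)&(np.hypot(P[...,0]-.428,P[...,1]+.148)<.045)
q=P[m][:,:2].astype(np.float32)*1000; print(len(q),cv2.minEnclosingCircle(q))
t=load('top0');g=P
# cup mouth in hand: bottom pixels
E
```

```text
[[ 0.4287 -0.1475  0.008 ]]
350 ((429.7498474121094, -145.89634704589844), 34.763580322265625)
```

Call:
{"method": "arm_command", "body": {
  "xyz": [
    [0, 0, -10],
    [0, 0, -25],
    [0, 0, -35],
    [0, 0, -35],
    [0, 0, -30],
    [0, 0, -25],
    [0, 0, -20],
    [0, 0, -15],
    [0, 0, -10],
    [0, 0, 0]
  ],
  "spin": [0, 0, 0, 0, 0, 0, 0, 0, 0, 0]
}}

```text
time: 6.6
tool_pos: [0.4284, -0.1473, 0.2199]
tool_rot: [3.141, -0.002, 2.854]
contact_force: [0.1, 0.5, 0.0]
opening: 0.0375
grip_force: 10.0
```

Call:
{"method": "arm_command", "body": {
  "xyz": [
    [1, 0, -8],
    [0, 0, -7],
    [0, 0, -5],
    [0, 0, -3],
    [0, 0, -1],
    [0, 0, -1],
    [0, 0, 0],
    [0, 0, 0]
  ],
  "spin": [0, 0, 0, 0, 0, 0, 0, 0]
}}

```text
time: 7.4
tool_pos: [0.4295, -0.1478, 0.1959]
tool_rot: [3.142, 0.0, 2.853]
contact_force: [0.0, 0.7, -0.4]
opening: 0.0373
grip_force: 10.0
```

Call:
{"method": "arm_command", "body": {
  "xyz": [
    [0, 0, -1],
    [0, 0, 0],
    [0, 0, -1],
    [0, 0, 0],
    [0, 0, 0]
  ],
  "spin": [0, 0, 0, 0, 0]
}}

```text
time: 7.9
tool_pos: [0.4295, -0.1477, 0.1937]
tool_rot: [3.141, -0.0, 2.853]
contact_force: [-0.9, 0.2, -0.3]
opening: 0.0372
grip_force: 10.0
```

Call:
{"method": "arm_command", "body": {
  "xyz": [
    [0, 0, -1],
    [0, 0, 0],
    [0, 0, 0]
  ],
  "spin": [0, 0, 0]
}}

```text
time: 8.2
tool_pos: [0.4295, -0.1477, 0.1927]
tool_rot: [3.141, -0.0, 2.853]
contact_force: [-0.6, 0.1, -0.2]
opening: 0.0373
grip_force: 10.0
```

Call:
{"method": "arm_command", "body": {
  "xyz": [
    [0, 0, -1],
    [0, 0, 0],
    [0, 0, 0]
  ],
  "spin": [0, 0, 0]
}}

```text
time: 8.5
tool_pos: [0.4295, -0.1477, 0.1924]
tool_rot: [-3.142, 0.0, 2.853]
contact_force: [-1.7, 1.4, 7.8]
opening: 0.0371
grip_force: 10.2
```

Call:
{"method": "arm_command", "body": {
  "xyz": [
    [0, 0, 0],
    [0, 0, 0],
    [0, 0, 0],
    [0, 0, 0],
    [0, 0, 0],
    [0, 0, 0],
    [0, 0, 5],
    [0, 0, 15],
    [0, 0, 30],
    [0, 0, 40],
    [0, 0, 45],
    [0, 0, 45],
    [5, 20, 45],
    [8, 40, 30],
    [8, 40, 0],
    [8, 40, 0],
    [8, 40, 0],
    [8, 40, 0],
    [8, 40, 0],
    [8, 40, 0]
  ],
  "spin": [0, 0, 0, 0, 0, 0, 0, 0, 0, 0, 0, 0, 0, 0, 0, 0, 0, 0, 0, 0],
  "jaw": 0.4
}}

```text
time: 10.5
tool_pos: [0.4901, 0.1535, 0.4468]
tool_rot: [3.141, 0.0, 2.853]
contact_force: [0.6, -0.4, 0.5]
opening: 0.0645
grip_force: 0.0
```

```bash
python3 - <<'E'
from h import *
c=snap('side','s2'); crop('s2',290,230,420,330,3,'c4')
t=snap('top','t2');P=cloud(t)
m=(P[...,2]>.03)&(P[...,2]<.05)&(np.hypot(P[...,0]-.428,P[...,1]+.148)<.045)
print(m.sum(),P[m].mean(0),cv2.minEnclosingCircle(P[m][:,:2].astype(np.float32)*1000))
for n,T in(('top',P),('side',cloud(c))):
    m=(T[...,2]>.225)&(T[...,2]<.245)&(np.hypot(T[...,0]-.513,T[...,1]-.377)<.06)
    q=T[m]; print(n,m.sum(), q.mean(0) if m.sum() else 0, cv2.minEnclosingCircle(q[:,:2].astype(np.float32)*1000) if m.sum() else 0)
E
```

```text
129 [ 0.42902662 -0.1451288   0.04001541] ((428.8106384277344, -145.96859741210938), 18.243013381958008)
top 369 [0.51215853 0.37978812 0.23556665] ((512.8707885742188, 378.9103088378906), 27.54419708251953)
side 172 [0.5092627  0.36914693 0.23327168] ((512.0299072265625, 375.7039489746094), 29.074565887451172)
```

View pics/c4.png

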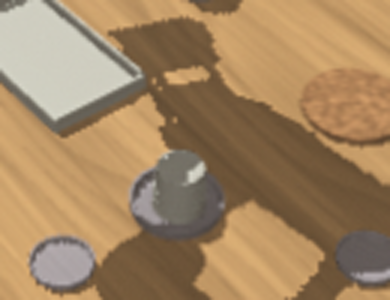

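Call:
{"method": "arm_command", "body": {
  "xyz": [
    [2, 20, 0],
    [4, 40, 0],
    [4, 45, 0],
    [5, 45, 0],
    [4, 40, 0],
    [2, 25, 0],
    [1, 10, 0],
    [0, 0, 0],
    [0, 0, -10],
    [0, 0, -20],
    [0, 0, -25],
    [0, 0, -20],
    [0, 0, -10],
    [0, 0, -5],
    [0, 0, 0],
    [0, 0, 0]
  ],
  "spin": [0, 0, 0, 0, 0, 0, 0, 0, 0, 0, 0, 0, 0, 0, 0, 0],
  "jaw": 1
}}

```text
time: 12.2
tool_pos: [0.5127, 0.3766, 0.3574]
tool_rot: [3.14, 0.001, 2.852]
contact_force: [0.2, -1.3, 0.3]
opening: 0.0917
grip_force: 0.0
```

Call:
{"method": "arm_command", "body": {
  "xyz": [
    [0, 0, 0],
    [0, 0, 0],
    [0, 0, 0],
    [0, 0, 0],
    [0, 0, 0],
    [0, 0, 0],
    [0, 0, 0],
    [0, 0, 0],
    [0, 0, 0],
    [0, 0, 0]
  ],
  "spin": [0, 0, 0, 0, 0, 0, 0, 0, 0, 0],
  "jaw": -1,
  "squeeze": 25
}}

```text
time: 13.2
tool_pos: [0.5124, 0.3769, 0.3564]
tool_rot: [3.141, 0.0, 2.853]
contact_force: [1.1, 1.7, -0.2]
opening: 0.054
grip_force: 25.0
```

Call:
{"method": "arm_command", "body": {
  "xyz": [
    [0, 0, 3],
    [0, 0, 7],
    [0, 0, 10],
    [0, 0, 15],
    [0, 0, 10],
    [0, 0, 5],
    [0, 0, 0]
  ],
  "spin": [0, 0, 0, 0, 0, 0, 0]
}}

```text
time: 13.9
tool_pos: [0.5124, 0.3768, 0.4073]
tool_rot: [3.14, 0.001, 2.853]
contact_force: [-0.0, 0.1, -2.8]
opening: 0.0543
grip_force: 25.0
```

Call:
{"method": "arm_command", "body": {
  "xyz": [
    [1, -5, 0],
    [3, -15, 0],
    [5, -27, 0],
    [6, -35, 0],
    [7, -38, 0],
    [7, -38, 0],
    [7, -38, 0],
    [7, -38, 0],
    [7, -38, 0],
    [7, -38, 0],
    [7, -38, 0],
    [7, -38, 0],
    [7, -38, 0],
    [7, -38, 0],
    [6, -33, 0],
    [4, -20, 0],
    [2, -10, 0],
    [1, -5, 0],
    [0, 0, 0],
    [0, 0, 0]
  ],
  "spin": [0, 0, 0, 0, 0, 0, 0, 0, 0, 0, 0, 0, 0, 0, 0, 0, 0, 0, 0, 0]
}}

```text
time: 15.9
tool_pos: [0.6104, -0.152, 0.4064]
tool_rot: [3.141, -0.0, 2.854]
contact_force: [0.5, -0.5, -2.3]
opening: 0.0536
grip_force: 25.0
```

```bash
python3 - <<'E'
from h import *
print(observe()['tool_pos'],observe()['opening'])
a=snap('side','s3'); Q=cloud(a)
# coaster, from side and start top
for t in('top0','side0','s3'):
    c=load(t); h=cv2.cvtColor(c['img'],cv2.COLOR_RGB2HSV); P=cloud(c)
    m=(np.hypot(P[...,0]-.606,P[...,1]+.14)<.06)&(P[...,2]>.0035)&(P[...,2]<.009)
    q=P[m]; print(t,len(q),q.mean(0).round(4),cv2.minEnclosingCircle(q[:,:2].astype(np.float32)*1000))
crop('s3',300,60,460,180,3,'c5')
E
```

```text
[ 0.61036718 -0.15197844  0.406413  ] 0.05362374140722355
top0 537 [ 0.6072 -0.1384  0.006 ] ((606.9430541992188, -140.912353515625), 57.99755096435547)
side0 628 [ 0.607  -0.1428  0.0056] ((609.1728515625, -134.30697631835938), 50.42812728881836)
s3 633 [ 0.6065 -0.1431  0.0056] ((607.1024169921875, -136.12457275390625), 54.83328628540039)
```

View pics/s3.png

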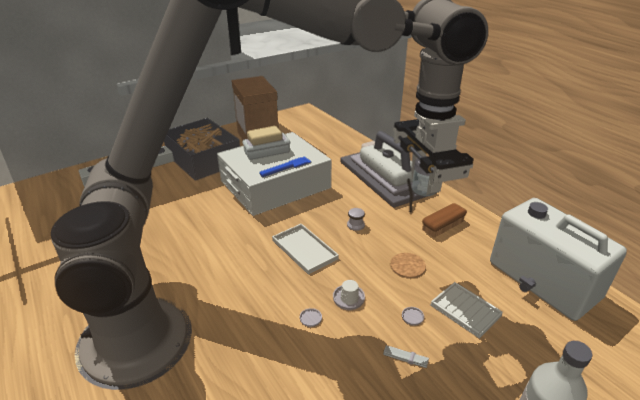

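Call:
{"method": "arm_command", "body": {
  "xyz": [
    [-2, 5, -5],
    [-2, 6, -15],
    [0, 0, -25],
    [0, 0, -30],
    [0, 0, -30],
    [0, 0, -30],
    [0, 0, -25],
    [0, 0, -20],
    [0, 0, -12],
    [0, 0, -8],
    [0, 0, -5],
    [0, 0, -3],
    [0, 0, -2],
    [0, 0, 0],
    [0, 0, 0]
  ],
  "spin": [0, 0, 0, 0, 0, 0, 0, 0, 0, 0, 0, 0, 0, 0, 0]
}}

```text
time: 17.45
tool_pos: [0.6065, -0.1423, 0.1969]
tool_rot: [3.142, 0.001, 2.853]
contact_force: [-0.8, -0.3, -2.8]
opening: 0.0536
grip_force: 25.0
```

Call:
{"method": "arm_command", "body": {
  "xyz": [
    [0, 0, -1],
    [0, 0, 0],
    [0, 0, -1],
    [0, 0, 0],
    [0, 0, -1],
    [0, 0, 0],
    [0, 0, 0]
  ],
  "spin": [0, 0, 0, 0, 0, 0, 0]
}}

```text
time: 18.15
tool_pos: [0.6064, -0.1423, 0.1933]
tool_rot: [3.142, -0.0, 2.853]
contact_force: [0.6, -0.0, -2.8]
opening: 0.0537
grip_force: 25.0
```

Call:
{"method": "arm_command", "body": {
  "xyz": [
    [0, 0, -1],
    [0, 0, 0],
    [0, 0, 0]
  ],
  "spin": [0, 0, 0]
}}

```text
time: 18.45
tool_pos: [0.6065, -0.1423, 0.1925]
tool_rot: [3.142, 0.0, 2.853]
contact_force: [0.2, -0.2, -1.3]
opening: 0.0536
grip_force: 25.0
```

Call:
{"method": "arm_command", "body": {
  "xyz": [
    [0, 0, -1],
    [0, 0, 0],
    [0, 0, 0]
  ],
  "spin": [0, 0, 0]
}}

```text
time: 18.75
tool_pos: [0.6064, -0.1422, 0.1924]
tool_rot: [3.142, 0.001, 2.853]
contact_force: [-3.5, 0.9, 5.5]
opening: 0.0534
grip_force: 25.0
```

Call:
{"method": "arm_command", "body": {
  "xyz": [
    [0, 0, 0],
    [0, 0, 0],
    [0, 0, 0],
    [0, 0, 0],
    [0, 0, 0],
    [0, 0, 0],
    [0, 0, 5],
    [0, 0, 15],
    [0, 0, 30],
    [0, 0, 40],
    [0, 0, 45],
    [0, 10, 35],
    [-5, 30, 0],
    [-8, 40, 0],
    [-8, 40, 0],
    [-8, 40, 0],
    [-8, 40, 0],
    [-8, 30, 0],
    [0, 10, 0],
    [0, 0, 0]
  ],
  "spin": [0, 0, 0, 0, 0, 0, 0, 0, 0, 0, 0, 0, 0, 0, 3, 3, 3, 0, 0, 0],
  "jaw": 1
}}

```text
time: 20.75
tool_pos: [0.5613, 0.0989, 0.3625]
tool_rot: [3.141, 0.002, 3.012]
contact_force: [-0.6, 0.5, -0.7]
opening: 0.0918
grip_force: 0.0
```

```bash
python3 - <<'E'
from h import *
t=snap('top','t4'); s=snap('side','s4')
for n,c in(('top',t),('side',s)):
    P=cloud(c)
    for nm,z0,z1 in(('soap',.162,.176),('tin',.135,.148)):
        m=(P[...,2]>z0)&(P[...,2]<z1)&(np.hypot(P[...,0]-.513,P[...,1]-.377)<.1)
        q=P[m]; print(n,nm,len(q),q.mean(0).round(4),[np.round(v,1) for v in cv2.minAreaRect(q[:,:2].astype(np.float32)*1000)])
    m=(P[...,2]>.055)&(P[...,2]<.08)&(np.hypot(P[...,0]-.606,P[...,1]+.14)<.06)
    q=P[m]; print(n,'jar',len(q),q.mean(0).round(4),np.ptp(q,axis=0).round(3),cv2.minEnclosingCircle(q[:,:2].astype(np.float32)*1000))
    for nm,ctr,r in(('dish',(.614,-.315),.085),('tray',(.4354,.0446),.1)):
        m=(P[...,2]>.0105)&(P[...,2]<.02)&(np.hypot(P[...,0]-ctr[0],P[...,1]-ctr[1])<r)
        q=P[m]; print(n,nm,len(q),[np.round(v,1) for v in cv2.minAreaRect(q[:,:2].astype(np.float32)*1000)])
print(observe()['tool_pos'],observe()['tool_rot'])
a=cv2.resize(t['img'][130:260,150:470],(640,260)); b=cv2.resize(s['img'][90:350,210:530],(640,520))[:330]
cv2.imwrite('pics/m4.png',np.vstack([a,b])[:,:,::-1])
E
```

```text
top soap 756 [0.5117 0.3784 0.1692] [array([511.9, 379.4]), array([55.5, 92.1]), np.float64(81.4)]
top tin 417 [0.5181 0.3699 0.1408] [array([515.1, 378.2]), array([ 64.2, 130.1]), np.float64(78.9)]
top jar 311 [ 0.6056 -0.1401  0.0712] [0.054 0.053 0.02 ] ((606.5768432617188, -140.76487731933594), 27.41986656188965)
top dish 242 [array([ 614.5, -315.1]), array([ 88.5, 126.1]), np.float64(8.5)]
top tray 86 [array([437.4,   8.8]), array([90.2, 75.6]), np.float64(1.1)]
side soap 301 [0.5079 0.3706 0.1683] [array([509.9, 375.9]), array([58.3, 91.8]), np.float64(85.0)]
side tin 279 [0.5055 0.3603 0.141 ] [array([514.7, 374.3]), array([ 62. , 129.3]), np.float64(80.2)]
side jar 392 [ 0.6025 -0.1485  0.0692] [0.056 0.054 0.02 ] ((605.4647216796875, -143.92726135253906), 29.508150100708008)
side dish 425 [array([ 614.5, -317. ]), array([ 91.5, 124.5]), np.float64(8.4)]
side tray 287 [array([436.2,  46.2]), array([ 92. , 160.2]), np.float64(4.0)]
[0.56168943 0.09697073 0.36195325] [-3.14122459e+00  1.10933921e-03  3.00965725e+00]
```

View pics/m4.png

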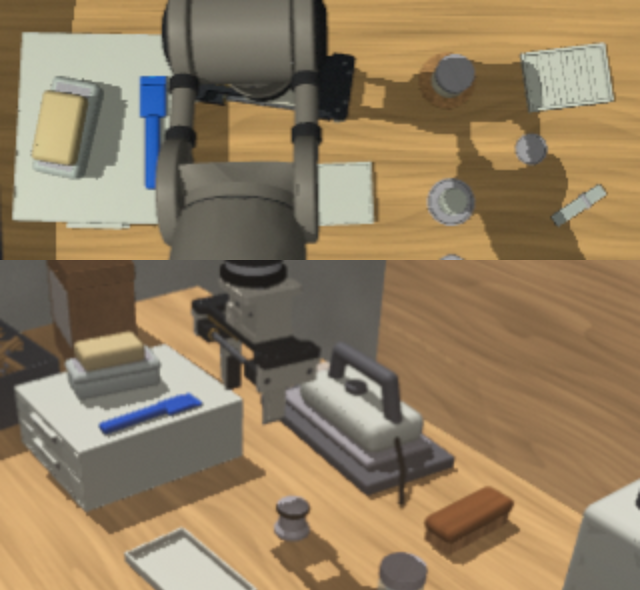

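Call:
{"method": "arm_command", "body": {
  "xyz": [
    [-2, 15, 20],
    [-6, 35, 10],
    [-7, 40, 0],
    [-7, 40, 0],
    [-7, 40, 0],
    [-7, 40, 0],
    [-7, 35, 0],
    [-5, 22, 0],
    [-2, 13, 0],
    [0, 0, -12],
    [0, 0, -20],
    [0, 0, -17],
    [0, 0, -9],
    [0, 0, -4],
    [0, 0, 0],
    [0, 0, 0]
  ],
  "spin": [0, -1, 0, 0, 0, 0, 0, 0, 0, 0, 0, 0, 0, 0, 0, 0],
  "jaw": 1
}}

```text
time: 22.45
tool_pos: [0.5118, 0.3774, 0.3301]
tool_rot: [3.141, 0.001, 2.992]
contact_force: [0.2, 0.0, -0.6]
opening: 0.092
grip_force: 0.0
```

Call:
{"method": "arm_command", "body": {
  "xyz": [
    [0, 0, 0],
    [0, 0, 0],
    [0, 0, 0],
    [0, 0, 0],
    [0, 0, 0],
    [0, 0, 0],
    [0, 0, 0],
    [0, 0, 0],
    [0, 0, 0],
    [0, 0, 0]
  ],
  "spin": [0, 0, 0, 0, 0, 0, 0, 0, 0, 0],
  "jaw": -1,
  "squeeze": 25
}}

```text
time: 23.45
tool_pos: [0.5114, 0.3779, 0.3295]
tool_rot: [3.141, 0.0, 2.992]
contact_force: [0.1, 1.8, 1.8]
opening: 0.0562
grip_force: 25.0
```

Call:
{"method": "arm_command", "body": {
  "xyz": [
    [0, 0, 3],
    [0, 0, 7],
    [0, 0, 15],
    [0, 0, 20],
    [0, 0, 20],
    [0, 0, 15],
    [0, 0, 5],
    [0, 0, 0]
  ],
  "spin": [0, 0, 0, 0, 0, 0, 0, 0]
}}

```text
time: 24.25
tool_pos: [0.5114, 0.3777, 0.415]
tool_rot: [3.141, 0.001, 2.992]
contact_force: [0.0, -0.3, -2.1]
opening: 0.0557
grip_force: 25.0
```

Call:
{"method": "arm_command", "body": {
  "xyz": [
    [1, -8, 0],
    [3, -20, 0],
    [5, -33, 0],
    [6, -40, 0],
    [6, -42, 0],
    [6, -42, 0],
    [6, -42, 0],
    [6, -42, 0],
    [6, -42, 0],
    [6, -42, 0],
    [6, -42, 0],
    [6, -42, 0],
    [6, -42, 0],
    [6, -42, 0],
    [6, -42, 0],
    [6, -42, 0],
    [5, -35, 0],
    [3, -20, 0],
    [2, -12, 0],
    [0, 0, 0]
  ],
  "spin": [0, -2, -4, -5, -5, -5, -5, -5, -5, -5, -5, -5, -5, -5, -5, -4, -2, -1, 0, 0]
}}

```text
time: 26.25
tool_pos: [0.608, -0.2958, 0.4129]
tool_rot: [-3.14, -0.001, 1.717]
contact_force: [-0.0, 0.7, -2.1]
opening: 0.0559
grip_force: 25.0
```

```bash
python3 - <<'E'
from h import *
o=observe();print(o['tool_pos'],np.degrees(o['tool_rot']),o['opening'],o['qpos'])
a=snap('side','s5');b=snap('wrist','w5')
E
```

```text
[ 0.6080165  -0.29576252  0.41291648] [-1.79904840e+02 -6.34490260e-02  9.83744679e+01] 0.05588917370382525 [-5.65924932e-01  6.29273962e-01  1.02808150e+00 -2.47813597e-04
  1.48621804e+00 -7.12066710e-01]
```

View pics/s5.png

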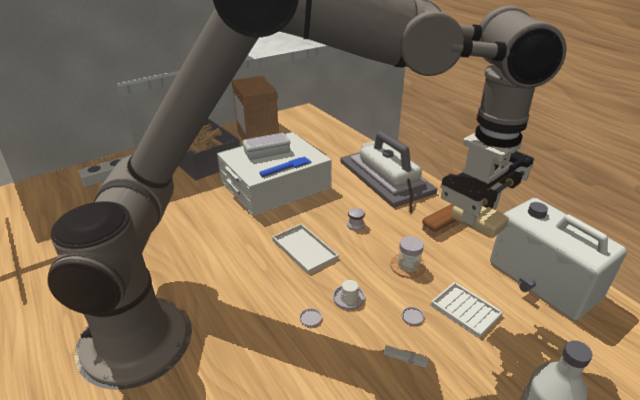

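```bash
python3 - <<'E'
from h import *
for t in('top0','side0'):
    P=cloud(load(t)).reshape(-1,3)
    q=P[(P[:,0]>.64)&(P[:,0]<.95)&(P[:,1]>-.6)&(P[:,1]<-.2)&(P[:,2]>.03)]
    print(t,np.percentile(q,[0,1,5,50],axis=0).round(3).tolist())
    n=q[q[:,0].argsort()[:5]];print(n.round(3).tolist())
E
```

```text
top0 [[0.743, -0.478, 0.03], [0.762, -0.473, 0.035], [0.773, -0.461, 0.049], [0.818, -0.348, 0.148]]
[[0.743, -0.364, 0.045], [0.744, -0.367, 0.044], [0.744, -0.362, 0.043], [0.744, -0.353, 0.042], [0.744, -0.359, 0.042]]
side0 [[0.741, -0.482, 0.03], [0.749, -0.481, 0.032], [0.773, -0.48, 0.04], [0.779, -0.384, 0.13]]
[[0.741, -0.372, 0.052], [0.742, -0.365, 0.049], [0.742, -0.369, 0.046], [0.742, -0.368, 0.048], [0.742, -0.376, 0.045]]
```

Call:
{"method": "arm_command", "body": {
  "xyz": [
    [2, -6, -5],
    [3, -8, -15],
    [1, -6, -25],
    [0, 0, -30],
    [0, 0, -30],
    [0, 0, -30],
    [0, 0, -25],
    [0, 0, -20],
    [0, 0, -15],
    [0, 0, -8],
    [0, 0, -5],
    [0, 0, -3],
    [0, 0, -2],
    [0, 0, 0],
    [0, 0, 0]
  ],
  "spin": [0, 0, 0, 0, 0, 0, 0, 0, 0, 0, 0, 0, 0, 0, 0]
}}

```text
time: 27.85
tool_pos: [0.6145, -0.3143, 0.202]
tool_rot: [3.141, 0.001, 1.718]
contact_force: [-0.1, 0.2, -1.3]
opening: 0.056
grip_force: 25.0
```

Call:
{"method": "arm_command", "body": {
  "xyz": [
    [0, 0, -2],
    [0, 0, -1],
    [0, 0, -1],
    [0, 0, -1],
    [0, 0, 0],
    [0, 0, -1],
    [0, 0, 0],
    [0, 0, 0]
  ],
  "spin": [0, 0, 0, 0, 0, 0, 0, 0]
}}

```text
time: 28.65
tool_pos: [0.6145, -0.3143, 0.1955]
tool_rot: [3.141, 0.0, 1.718]
contact_force: [0.8, -1.3, -2.1]
opening: 0.0555
grip_force: 25.0
```

Call:
{"method": "arm_command", "body": {
  "xyz": [
    [0, 0, -1],
    [0, 0, 0],
    [0, 0, 0]
  ],
  "spin": [0, 0, 0]
}}

```text
time: 28.95
tool_pos: [0.6144, -0.3143, 0.1955]
tool_rot: [3.141, 0.001, 1.718]
contact_force: [-1.2, 1.1, 5.1]
opening: 0.0557
grip_force: 25.0
```

Call:
{"method": "arm_command", "body": {
  "xyz": [
    [0, 0, 0],
    [0, 0, 0],
    [0, 0, 0],
    [0, 0, 0],
    [0, 0, 0],
    [0, 0, 0],
    [0, 0, 5],
    [0, 0, 15],
    [0, 0, 30],
    [0, 0, 40],
    [0, 10, 40],
    [-3, 25, 10],
    [-6, 40, 0],
    [-6, 45, 0],
    [-6, 45, 0],
    [-6, 45, 0],
    [-6, 45, 0],
    [-6, 45, 0],
    [-6, 45, 0],
    [-6, 45, 0]
  ],
  "spin": [0, 0, 0, 0, 0, 0, 0, 0, 0, 0, 0, 2, 5, 6, 6, 6, 6, 6, 6, 6],
  "jaw": 1
}}

```text
time: 30.95
tool_pos: [0.5629, 0.0775, 0.336]
tool_rot: [3.14, 0.002, 2.578]
contact_force: [-0.1, -0.1, 0.6]
opening: 0.092
grip_force: 0.0
```

Call:
{"method": "arm_command", "body": {
  "xyz": [
    [-6, 45, 0],
    [-6, 40, 0],
    [-5, 30, 0],
    [-2, 15, 0],
    [0, 0, 0],
    [0, 0, 0]
  ],
  "spin": [6, 6, 6, 4, 0, 0]
}}

```text
time: 31.55
tool_pos: [0.5444, 0.2055, 0.3353]
tool_rot: [3.141, 0.001, 2.956]
contact_force: [0.0, -0.4, -1.0]
opening: 0.0921
grip_force: 0.0
```

```bash
python3 - <<'E'
from h import *
t=snap('top','t6'); s=snap('side','s6')
for n,c in(('top',t),('side',s)):
    P=cloud(c)
    for nm,z0,z1,x,y,r in(('soap',.028,.045,.6145,-.3155,.09),('tin',.132,.15,.513,.377,.1)):
        m=(P[...,2]>z0)&(P[...,2]<z1)&(np.hypot(P[...,0]-x,P[...,1]-y)<r)
        q=P[m]; print(n,nm,len(q),q.mean(0).round(4),[np.round(v,1) for v in cv2.minAreaRect(q[:,:2].astype(np.float32)*1000)])
o=observe(); print(o['tool_pos'],np.degrees(o['tool_rot'])[2])
a=t['img'][130:280,150:470]; b=s['img'][90:350,210:530]
cv2.imwrite('pics/m6.png',cv2.resize(np.vstack([a,b]),None,fx=1.45,fy=1.45)[:,:,::-1])
E
```

```text
top soap 608 [ 0.6128 -0.3131  0.0352] [array([ 613.8, -314.1]), array([56. , 92.5]), np.float64(8.7)]
top tin 490 [0.4987 0.3958 0.1417] [array([504.1, 384.9]), array([ 66.4, 109.1]), np.float64(72.1)]
side soap 889 [ 0.6103 -0.3201  0.0349] [array([ 613.1, -317.3]), array([57.1, 90.3]), np.float64(7.6)]
side tin 534 [0.5113 0.3691 0.1411] [array([515.4, 377.8]), array([ 68.7, 132.2]), np.float64(79.3)]
[0.54465019 0.20471682 0.33488448] 169.31185326449494
```

View pics/m6.png

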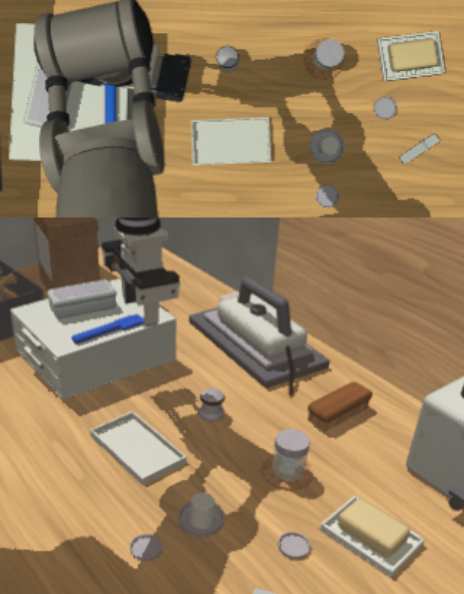

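Call:
{"method": "arm_command", "body": {
  "xyz": [
    [-2, 12, 10],
    [-5, 28, 5],
    [-6, 35, 0],
    [-6, 37, 0],
    [-6, 33, 0],
    [-3, 18, 0],
    [-2, 9, 0],
    [0, 0, 0],
    [0, 0, -10],
    [0, 0, -15],
    [0, 0, -15],
    [0, 0, -10],
    [0, 0, -6],
    [0, 0, 0],
    [0, 0, 0]
  ],
  "spin": [0, 0, 0, 0, 0, 0, 0, 0, 0, 0, 0, 0, 0, 0, 0]
}}

```text
time: 33.15
tool_pos: [0.5147, 0.3775, 0.2938]
tool_rot: [3.141, 0.001, 2.957]
contact_force: [-0.1, -0.1, -1.0]
opening: 0.0918
grip_force: 0.0
```

Call:
{"method": "arm_command", "body": {
  "xyz": [
    [0, 0, 0],
    [0, 0, 0],
    [0, 0, 0],
    [0, 0, 0],
    [0, 0, 0],
    [0, 0, 0],
    [0, 0, 0],
    [0, 0, 0],
    [0, 0, 0]
  ],
  "spin": [0, 0, 0, 0, 0, 0, 0, 0, 0],
  "jaw": -1,
  "squeeze": 30
}}

```text
time: 34.05
tool_pos: [0.5144, 0.378, 0.2937]
tool_rot: [3.141, 0.0, 2.958]
contact_force: [-0.2, 1.9, 2.9]
opening: 0.0639
grip_force: 30.0
```

```bash
python3 - <<'E'
from h import *
for t in('top0','t6','side0','s6'):
    c=load(t); P=cloud(c)
    m=(P[...,2]>.009)&(P[...,2]<.02)&(np.abs(P[...,0]-.4354)<.06)&(np.abs(P[...,1]-.0446)<.095)
    q=P[m]; print(t,len(q),[np.round(v,1) for v in cv2.minAreaRect(q[:,:2].astype(np.float32)*1000)])
crop('t6',275,200,345,255,9,'c7')
E
```

```text
top0 187 [array([435.2,  48.7]), array([ 90.1, 156.1]), np.float64(3.4)]
t6 185 [array([435.3,  48.8]), array([ 90.2, 155.9]), np.float64(3.3)]
side0 359 [array([436.1,  45. ]), array([ 92.8, 161.1]), np.float64(3.4)]
s6 358 [array([436.2,  45.7]), array([ 93.6, 161.6]), np.float64(3.5)]
```

View pics/c7.png

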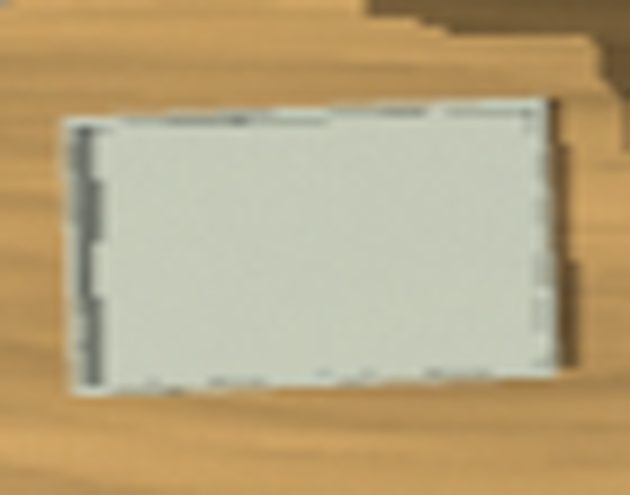

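Call:
{"method": "arm_command", "body": {
  "xyz": [
    [0, 0, 3],
    [0, 0, 7],
    [0, 0, 15],
    [0, 0, 20],
    [0, 0, 20],
    [0, 0, 10],
    [0, 0, 0]
  ],
  "spin": [0, 0, 0, 0, 0, 0, 0]
}}

```text
time: 34.75
tool_pos: [0.5146, 0.3777, 0.3698]
tool_rot: [3.14, 0.002, 2.957]
contact_force: [-0.2, -0.7, -2.8]
opening: 0.0638
grip_force: 30.0
```

Call:
{"method": "arm_command", "body": {
  "xyz": [
    [-1, -5, 0],
    [-3, -12, 0],
    [-5, -20, 0],
    [-5, -22, 0],
    [-5, -22, 0],
    [-5, -22, 0],
    [-5, -22, 0],
    [-5, -22, 0],
    [-5, -22, 0],
    [-5, -22, 0],
    [-5, -22, 0],
    [-5, -22, 0],
    [-5, -22, 0],
    [-5, -22, 0],
    [-5, -20, 0],
    [-4, -15, 0],
    [-3, -12, 0],
    [-2, -6, 0],
    [0, 0, 0],
    [0, 0, 0]
  ],
  "spin": [0, -2, -4, -5, -5, -5, -5, -5, -5, -5, -5, -5, -5, -5, -5, -5, -3, -2, 0, 0]
}}

```text
time: 36.75
tool_pos: [0.4364, 0.046, 0.3682]
tool_rot: [-3.142, -0.0, 1.632]
contact_force: [-0.4, -1.0, -2.7]
opening: 0.0637
grip_force: 30.0
```

Call:
{"method": "arm_command", "body": {
  "xyz": [
    [-1, 1, -5],
    [0, 0, -15],
    [0, 0, -25],
    [0, 0, -30],
    [0, 0, -30],
    [0, 0, -22],
    [0, 0, -15],
    [0, 0, -10],
    [0, 0, -6],
    [0, 0, -4],
    [0, 0, -3],
    [0, 0, -1],
    [0, 0, 0],
    [0, 0, 0]
  ],
  "spin": [0, 0, 0, 0, 0, 0, 0, 0, 0, 0, 0, 0, 0, 0]
}}

```text
time: 38.15
tool_pos: [0.4355, 0.0467, 0.2027]
tool_rot: [3.141, 0.0, 1.631]
contact_force: [0.7, -0.2, -3.3]
opening: 0.0636
grip_force: 30.0
```

```bash
python3 - <<'E'
from h import *
c=snap('side','s8'); crop('s8',250,180,430,315,4.4,'c8')
E
```

View pics/c8.png

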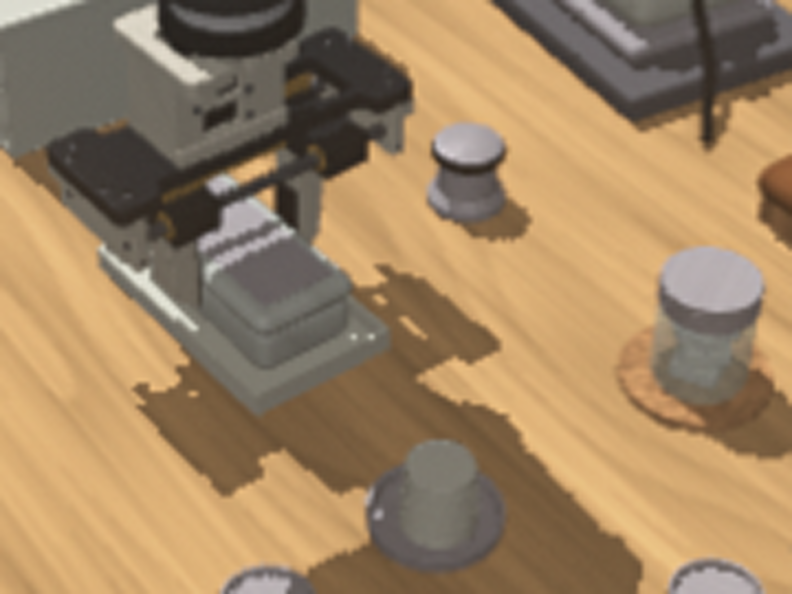

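The tin is within the tray walls (crop (275,300)), and the cup and jar are well placed. Lowering now.

Call:
{"method": "arm_command", "body": {
  "xyz": [
    [0, 0, -2],
    [0, 0, -1],
    [0, 0, -1],
    [0, 0, -1],
    [0, 0, 0],
    [0, 0, -1],
    [0, 0, 0],
    [0, 0, 0]
  ],
  "spin": [0, 0, 0, 0, 0, 0, 0, 0]
}}

```text
time: 39.0
tool_pos: [0.4354, 0.0468, 0.1966]
tool_rot: [3.141, 0.0, 1.631]
contact_force: [-2.1, 0.1, 3.8]
opening: 0.0639
grip_force: 30.0
```

Call:
{"method": "arm_command", "body": {
  "xyz": [
    [0, 0, 0],
    [0, 0, 0],
    [0, 0, 0],
    [0, 0, 0],
    [0, 0, 0],
    [0, 0, 0],
    [0, 0, 5],
    [0, 0, 15],
    [0, 0, 30],
    [0, 0, 40],
    [0, 0, 40],
    [0, 0, 40],
    [0, 0, 20],
    [0, 0, 10],
    [0, 0, 0],
    [0, 0, 0]
  ],
  "spin": [0, 0, 0, 0, 0, 0, 0, 0, 0, 0, 0, 0, 0, 0, 0, 0],
  "jaw": 1
}}

```text
time: 40.6
tool_pos: [0.4351, 0.0468, 0.3953]
tool_rot: [-3.14, -0.0, 1.631]
contact_force: [-0.8, -0.3, 0.1]
opening: 0.0918
grip_force: 0.0
```

```bash
python3 - <<'E'
from h import *
c=snap('side','s9'); P=cloud(c)
m=(P[...,2]>.035)&(P[...,2]<.06)&(np.hypot(P[...,0]-.435,P[...,1]-.047)<.09)
q=P[m]; print(np.percentile(q[:,2],[5,50,95]),[np.round(v,1) for v in cv2.minAreaRect(q[:,:2].astype(np.float32)*1000)])
crop('s9',210,130,510,340,2.6,'c9'); print(observe()['tool_pos'])
E
```

```text
[0.03842585 0.04480351 0.04720218] [array([434.5,  41.9]), array([ 63.8, 129.5]), np.float64(2.6)]
[0.4350715  0.04677473 0.39501633]
```

View pics/c9.png

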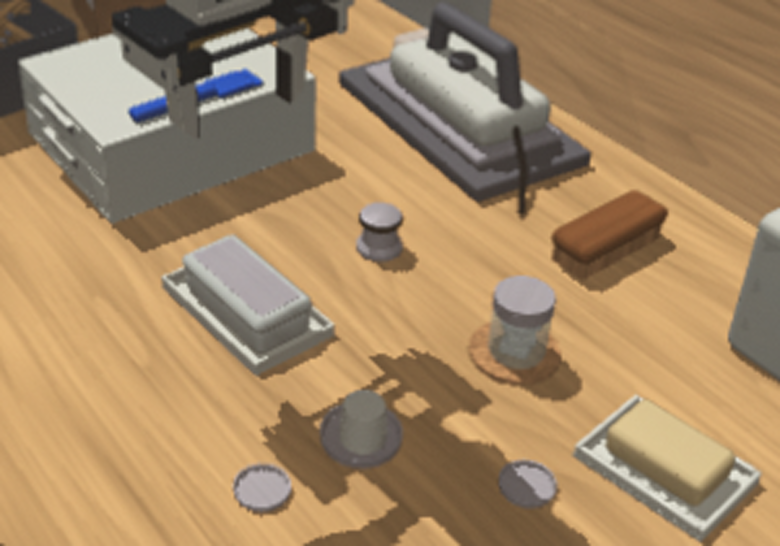

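The crop shows all four objects in place: the tin in the tray (245,295), the cup in the saucer (362,425), the jar on the coaster (522,325) and the soap in the dish (670,450). The door stopper and scraper haven't moved.

```bash
python3 -c "
from cell import *
print(hand_in())"
```

```text
the job is handed in; nothing more can be done
None
```

The pile is apart and everything is back where it lives: the cup mouth down in the 70 mm saucer, the jar upright on the coaster, the soap flat in its dish and the tin flat in the long tray. The door stopper and scraper were left alone, and I handed the job in at about 41 s; no verdict came back.

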